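# Set the marking pins on a knife in stroke order

### The arm

A 6-joint arm with a two-finger parallel gripper is mounted at the origin on the work surface. World frame = base frame: x ahead of the robot, y to its left, z up, the work surface at z = 0. Lengths are in mm, angles in degrees, forces in N, time in s.
With the tool pointing down it reaches from about 300 to 850 mm from the base axis. Payload 4.2 kg.
Tool frame: the origin (TCP) lies at the very end of the fingers, on their centre line; the grasp point (between the pads) lies 19 mm behind it; z points along the fingers, y is the line along which they close (so a half turn about z gives the same grasp; the last joint's range is limited). The gripper opens to 91 mm and grips with 3 to 60 N. Pads are 32 mm wide; open, the fingers measure 118 mm over their backs; the gripper's body (76 mm by 178 mm) begins 60 mm behind the grasp point.
Start: joints at [63.541, 18.312, 89.639, -0, 72.044, -1.146], TCP at [245.856, 519.806, 213.976] pointing down, gripper open.
Joint ranges: [-177.97, 177.97], [-48.28, 115.42], [12.27, 149.76], [-77.06, 257.06], [2.81, 150.46], [-146.56, 146.56]. Speed limits (degrees/s): [147.25, 147.25, 180, 180, 180, 180].

### API

Orientations are given as [roll, pitch, yaw] about the fixed x, y, z axes, in that order (R = Rz(yaw) Ry(pitch) Rx(roll)).
In Python, from workcell import env, eyes gives the robot as it stands.
- The arm moves only by the tool send_rows, never from a script. Its argument "targets" is text: rows parted by semicolons, each of 7 numbers parted by spaces: the shift along the tool's x, y, z in m, then the turn, a rotation vector about the tool's x, y, z in degrees, then the opening in per cent of the stroke, from 0 (shut) to 100 (fully open). A call has 1 to 12 rows; each row is the pose to reach, as a shift and turn from the pose commanded when the call began, along the tool's axes at that moment; what a row does not reach only later rows make up. A row lasts 1/12 s, in which the tool goes at most 41.7 mm and 7.16 degrees, less where a joint would pass 70% of its speed; a pose out of reach is approached as far as the arm can. A call with a gripper value outside its range is refused whole. The fingers move at their own pace and stop on an object; "grip_force" is the grip in N (left out, the last holds). Time passes only in rows, so rows that repeat a pose let the fingers close. It gives the time, the measured TCP pose, the force, the opening and the grip force at its end, in the units of the state.
- env.state(): the state, without advancing time (a new reading comes with each control period).
- eyes.grab_frame(name): name is "scene" or "top"; returns a dict with "image" (420x560x3 uint8, blue, green, red), "fovy" (degrees; the focal length in pixels is half the picture's height over the tangent of half this angle, whatever the lens; pixels are square), "cx", "cy" (the principal point, pixels), "D" ([k1, k2, p1, p2, k3] as OpenCV has them; the pictures are not rectified), "eye" and "attitude" of the camera in the world. Camera axes: x right, y up, looking along -z (the intrinsics and any distortion apply to the point x, -y, -z); pixel columns grow to the right and rows downward; lengths in mm; the calibration is good to about 2 mm. A picture is of the moment at which its call begins. There is no depth.
- env.job_done(): hands the job in; it is judged then, once.
The state is a dict: "time_s": time; "qpos": joint angles; "qvel": joint speeds; "effort": joint torques, N m; "ee_pos": TCP position; "ee_rot": TCP orientation; "force": force on the tool from outside, world axes, zero at the start; "torque": the same for the moment, N m; "gripper_width": finger opening in mm; "gripper_force": force on a finger pad.
Only numpy, scipy, OpenCV 4.12 (cv2) and the standard library are available. Lean on these libraries where they do the work, as an engineer would, in place of code of your own. Each camera call takes 0.05 s, during which the arm holds its last target. There are 200 camera calls.

### The job

With the fingertips, push the marking pins of the jig down onto the knife blade in stroke order: first the red one, then the yellow, then the blue, each pressed lightly at the middle of its cap until it is fully down, where it stays by itself. Leave the white pin up, lift nothing, and leave the knife and everything else on the bench where it lies.

Things in the scene. Friction and masses are not known exactly. Their poses are not given: they have to be found in the camera images.
- jig: Fixed marking jig: steel plate 120 x 360 x 12 mm; over it an aluminium bar 270 mm long along y, top face 75 mm above the bench, from x = -20 to +56 mm. Four push pins stand on the bar at x = 0, y = -82.5, -27.5, 27.5, 82.5 mm; which colour stands where varies. Origin: centre of the plate's underside, on the bench; x across the row, y along it, z up.
- guide_red: Fixed round dark steel guide collar of the red pin, 32 mm across, 10 mm high, on the bar's top; origin at the centre of its underside, 75 mm above the bench; z up.
- top_red (a point): Centre of the flat top of the red push cap, 26 mm across, 10 mm thick; moves with the pin: 115 mm above the bench when the pin is up, 103 mm when it is fully down. The cap is cushioned by a spring that starts to give at about 4 N and yields up to 6 mm more, stiffening to 9 N, then is hard.
- pin_red (a joint): Travel of the red pin in m: 0 fully up (it starts 0 to 0.002 down), 0.012 fully down, a hard stop on which only the cap's cushion still yields. Slides straight down with about 2.5 N of friction and stays where it is left; no spring.
- guide_yellow: Fixed round dark steel guide collar of the yellow pin, 32 mm across, 10 mm high, on the bar's top; origin at the centre of its underside, 75 mm above the bench; z up.
- top_yellow (a point): Centre of the flat top of the yellow push cap, 26 mm across, 10 mm thick; moves with the pin: 115 mm above the bench when the pin is up, 103 mm when it is fully down. The cap is cushioned by a spring that starts to give at about 4 N and yields up to 6 mm more, stiffening to 9 N, then is hard.
- pin_yellow (a joint): Travel of the yellow pin in m: 0 fully up (it starts 0 to 0.002 down), 0.012 fully down, a hard stop on which only the cap's cushion still yields. Slides straight down with about 2.5 N of friction and stays where it is left; no spring.
- guide_blue: Fixed round dark steel guide collar of the blue pin, 32 mm across, 10 mm high, on the bar's top; origin at the centre of its underside, 75 mm above the bench; z up.
- top_blue (a point): Centre of the flat top of the blue push cap, 26 mm across, 10 mm thick; moves with the pin: 115 mm above the bench when the pin is up, 103 mm when it is fully down. The cap is cushioned by a spring that starts to give at about 4 N and yields up to 6 mm more, stiffening to 9 N, then is hard.
- pin_blue (a joint): Travel of the blue pin in m: 0 fully up (it starts 0 to 0.002 down), 0.012 fully down, a hard stop on which only the cap's cushion still yields. Slides straight down with about 2.5 N of friction and stays where it is left; no spring.
- guide_white: Fixed round dark steel guide collar of the white pin (the spare: stays up), 32 mm across, 10 mm high, on the bar's top; origin at the centre of its underside, 75 mm above the bench; z up.
- top_white (a point): Centre of the flat top of the white push cap (the spare: stays up), 26 mm across, 10 mm thick; moves with the pin: 115 mm above the bench when the pin is up, 103 mm when it is fully down. The cap is cushioned by a spring that starts to give at about 4 N and yields up to 6 mm more, stiffening to 9 N, then is hard.
- pin_white (a joint): Travel of the white pin (the spare: stays up) in m: 0 fully up (it starts 0 to 0.002 down), 0.012 fully down, a hard stop on which only the cap's cushion still yields. Slides straight down with about 2.5 N of friction and stays where it is left; no spring.
- knife: Finished kitchen knife lying flat in the jig under the bar, blade 42 mm wide and 3 mm thick to -y, wooden handle 25 mm thick sticking out at +y; origin under the handle's front end. Loose.
- spacer: Loose brass ring, 24 mm across, 12 mm high, on the jig's plate near its -y end; origin at the centre of its underside.
- graver: Loose steel bar, 8 x 75 x 8 mm, on the front strip of the jig's plate; origin at the centre of its underside.
- hammer: Loose hammer on the bench, about 240 mm long, 36 mm high, dark steel head at its +x end; origin under the handle's middle.
- whetstone: Loose reddish whetstone, 70 x 200 x 28 mm, on the bench beyond the jig; origin at the centre of its underside.
- oil_bottle: Loose white oil bottle, 54 mm across, 130 mm high, red cap, beyond the jig; origin at the centre of its underside; z up.
- handle_blank: Loose wooden handle blank, 130 x 26 x 26 mm, on the bench; origin at the centre of its underside.
There are look-alikes about, which are no part of the job. Of the things that look like the oil_bottle, the middle-sized one is meant.

How it is judged:
By the outcome, as a careful person would: the job done as asked, in the order asked, and still so for the second after the job is handed in, with the robot touching nothing.
It also fails if it takes over 42 s, if anything falls off the work surface, if the arm or the gripper's body presses on something with over 40 N, if the wrist force passes 120 N, or if a joint passes its speed limit or range.

## Working session

There is one attempt and no reset: what is moved stays moved. The work goes in short steps, Python scripts to look and compute and a tool call to move; the robot and the scene stay as the last step left them, time stands still between calls to the robot, and variables do not carry over. Pictures are saved under pics/ and viewed, at most 10 in all, crops included, and the job is handed in when it is done.

Besides the shell and the picture viewer there is one more tool, called after "Request:" as a command line: name --argument value ..., lists and objects as JSON in quotes. send_rows: Moves the arm, as the interface text tells. Its arguments: {"type":"object","properties":{"targets":{"type":"string"},"grip_force":{"type":"number"}},"required":["targets"]}

```bash
mkdir -p pics; ls; cat > h.py <<'E'
import numpy as np, cv2
from workcell import env, eyes
from scipy.spatial.transform import Rotation as R
def cam(f):
    F=210/np.tan(np.radians(f['fovy']/2)); K=np.array([[F,0,f['cx']],[0,F,f['cy']],[0,0,1.]])
    a=np.array(f['attitude'],float)
    Rm=a if a.shape==(3,3) else R.from_euler('xyz',a,degrees=True).as_matrix()
    return K,np.array(f['D'],float),Rm@np.diag([1,-1,-1.]),np.array(f['eye'],float)
def back(f,uv,z):
    K,D,Rm,e=cam(f); p=cv2.undistortPoints(np.array(uv,float).reshape(-1,1,2),K,D).reshape(-1,2)
    d=np.c_[p,np.ones(len(p))]@Rm.T
    return e+d*((z-e[2])/d[:,2])[:,None]
def proj(f,P):
    K,D,Rm,e=cam(f); q=(np.array(P,float).reshape(-1,3)-e)@Rm
    return cv2.projectPoints(q,np.zeros(3),np.zeros(3),K,D)[0].reshape(-1,2)
E
python3 - <<'E'
from h import *
for n in('scene','top'):
    f=eyes.grab_frame(n); cv2.imwrite(f'pics/{n}0.png',f['image']); print({k:v for k,v in f.items() if k!='image'})
print(env.state())
E
```

```text
pics
{'fovy': 56.841536964407666, 'cx': 279.7251273150407, 'cy': 208.27326066226024, 'D': array([-0.02230903,  0.        ,  0.        ,  0.        ,  0.        ]), 'eye': array([ 808.46634738, -519.37563273,  933.85020211]), 'attitude': array([33.72951937, -0.39834112, 29.19594924])}
{'fovy': 57.38856271268248, 'cx': 280.834625396054, 'cy': 203.30018600669237, 'D': array([0.01135454, 0.        , 0.        , 0.        , 0.        ]), 'eye': array([ 382.88292104,  -16.47554974, 1189.53767058]), 'attitude': array([ 6.79167468e+00, -5.68804240e-02, -9.14732446e+01])}
{'time_s': 0.1, 'qpos': array([ 6.35419173e+01,  1.83455480e+01,  8.96985084e+01, -1.86843416e-04,
        7.20431756e+01, -1.14587702e+00]), 'qvel': array([ 0.06409304, -0.06600524, -0.23223926, -0.04933908, -0.00615052,
       -0.0240276 ]), 'effort': array([-4.45662763e-04, -4.13329732e+01, -2.32510632e+01,  7.28940102e-02,
        4.22227755e-02, -5.21334323e-05]), 'ee_pos': array([245.64403283, 519.39855749, 213.23486002]), 'ee_rot': array([-1.79912782e+02, -1.56684673e-03,  1.54687851e+02]), 'force': array([-0.006509  , -0.01990014,  0.32360615]), 'torque': array([ 0.0507128 ,  0.03556537, -0.00366814]), 'gripper_force': 0.0, 'gripper_width': 91.3519572535708}
```

View pics/scene0.png

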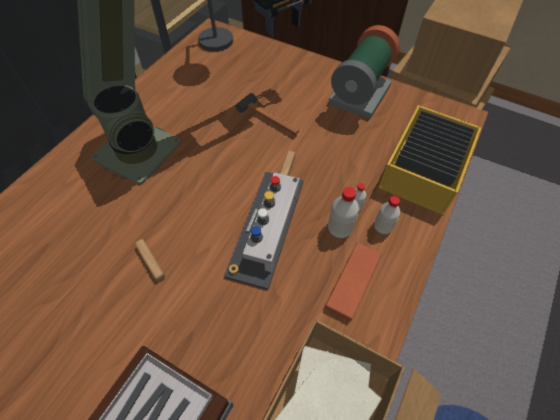

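View pics/top0.png

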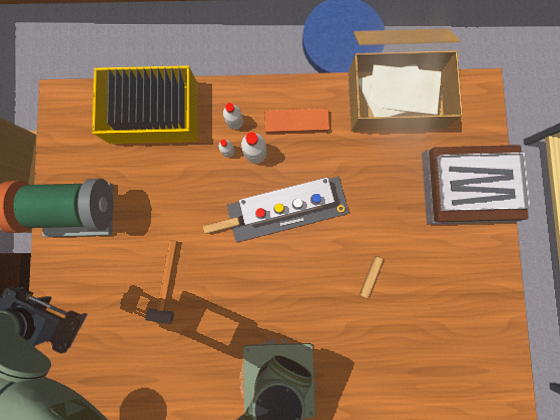

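The pin row in the top view, from +y to -y, is red (261,213), yellow (279,209), white (298,204), blue (316,199). The scene view agrees: red (275,182), yellow (269,198), white (262,215), blue (256,232). The three bottles stand beyond the jig, out of the way. I'll confirm the pins in one enlarged crop.

```bash
python3 - <<'E'
import cv2,numpy as np
a=cv2.imread('pics/top0.png')[165:250,220:360]; b=cv2.imread('pics/scene0.png')[165:250,220:320]
A=cv2.resize(a,None,fx=5,fy=3.5*5/3.5,interpolation=cv2.INTER_CUBIC)
cv2.imwrite('pics/c1.png',A)
cv2.imwrite('pics/c2.png',cv2.resize(b,None,fx=6,fy=6,interpolation=cv2.INTER_CUBIC))
E
```

```text
(no output)
```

View pics/c1.png

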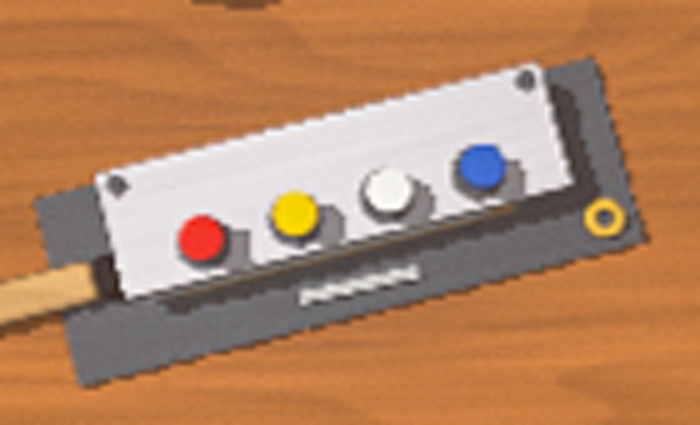

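View pics/c2.png

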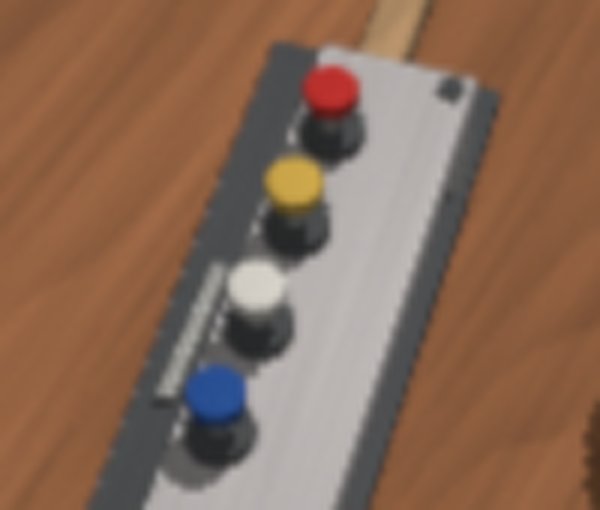

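Crops: c1 cap tops are red (202,237), yellow (295,213), white (388,189), blue (483,165). In c2 they are red (332,88), yellow (295,180), white (257,283), blue (217,388). The colours are clear.

```bash
python3 - <<'E'
from h import *
from scipy.optimize import least_squares
ft=eyes.grab_frame('top'); fs=eyes.grab_frame('scene')
c1=np.array([(202,237),(295,213),(388,189),(483,165)]); c2=np.array([(332,88),(295,180),(257,283),(217,388)])
ut=(c1+.5)/5-.5+[220,165]; us=(c2+.5)/6-.5+[220,165]
a=back(ft,ut,114);b=back(fs,us,114)
print(a.round(1)[:,:2],b.round(1)[:,:2])
s=np.array([82.5,27.5,-27.5,-82.5])
def P(p): return np.c_[p[0]-s*np.sin(p[2]),p[1]+s*np.cos(p[2])]
m=(a+b)[:,:2]/2
for d in (a[:,:2],b[:,:2],m):
    r=least_squares(lambda p:(P(p)-d).ravel(),[*d.mean(0),0]); print(r.x[:2].round(1),np.degrees(r.x[2]).round(2),P(r.x).round(1).tolist(),(P(r.x)-d).round(1).tolist())
E
```

```text
[[ 487.7   38.4]
 [ 500.   -14.3]
 [ 512.3  -67.1]
 [ 524.6 -121.2]] [[ 489.7   36.4]
 [ 500.7  -15.4]
 [ 513.5  -69.4]
 [ 525.4 -121.6]]
[506.2 -41. ] 13.0 [[487.6, 39.3], [500.0, -14.2], [512.3, -67.8], [524.7, -121.4]] [[-0.2, 0.9], [-0.0, 0.0], [0.1, -0.7], [0.1, -0.2]]
[507.3 -42.5] 12.8 [[489.1, 37.9], [501.2, -15.7], [513.4, -69.3], [525.6, -123.0]] [[-0.7, 1.5], [0.6, -0.3], [-0.1, 0.1], [0.2, -1.4]]
[506.7 -41.8] 12.9 [[488.3, 38.6], [500.6, -15.0], [512.9, -68.6], [525.2, -122.2]] [[-0.4, 1.2], [0.3, -0.1], [-0.0, -0.3], [0.2, -0.8]]
```

Request:
send_rows --targets "-0.01 -0.008 0 0 0 0 0;-0.03 -0.023 0 0 0 0 0;-0.055 -0.043 0 0 0 0 0;-0.08 -0.062 0 0 0 0 0;-0.11 -0.086 0 0 0 0 0;-0.14 -0.109 0 0 0 0 0;-0.17 -0.133 0 0 0 0 0;-0.20 -0.156 0 0 0 0 0;-0.23 -0.179 0 0 0 0 0;-0.26 -0.203 0 0 0 0 0;-0.29 -0.226 0 0 0 0 0;-0.32 -0.25 0 0 0 0 0" --grip_force 10

```text
time_s: 1.2
ee_pos: [428.3, 154.4, 214.1]
ee_rot: [180.0, 0.0, 154.7]
force: [0.8, 0.7, -0.5]
gripper_width: 14.4
gripper_force: 0.0
```

Request:
send_rows --targets "-0.03 -0.023 0 0 0 0 0;-0.055 -0.043 0.01 0 0 0 0;-0.08 -0.062 0.025 0 0 0 0;-0.095 -0.074 0.04 0 0 0 0;-0.105 -0.0815 0.055 0 0 0 0;-0.105 -0.0815 0.065 0 0 0 0;-0.105 -0.0815 0.07 0 0 0 0;-0.105 -0.0815 0.07 0 0 0 0;-0.105 -0.0815 0.07 0 0 0 0;-0.105 -0.0815 0.07 0 0 0 0"

```text
time_s: 2.03
ee_pos: [488.5, 39.2, 144.8]
ee_rot: [179.9, 0.1, 154.8]
force: [0.0, 1.4, 0.5]
gripper_width: 0.1
gripper_force: 0.0
```

```bash
python3 - <<'E'
from h import *
f=eyes.grab_frame('scene'); s=env.state(); print(s['ee_pos'],s['force'],proj(f,[s['ee_pos'],[488.3,38.6,114]]))
b=f['image'][130:260,200:340]; b=cv2.resize(b,None,fx=4,fy=4,interpolation=cv2.INTER_CUBIC)
cv2.imwrite('pics/c3.png',b)
E
```

```text
[488.58312555  39.20915554 144.86389169] [0.26805553 0.71301488 1.14294931] [[275.03486877 171.04891509]
 [274.86601113 178.47929717]]
```

View pics/c3.png

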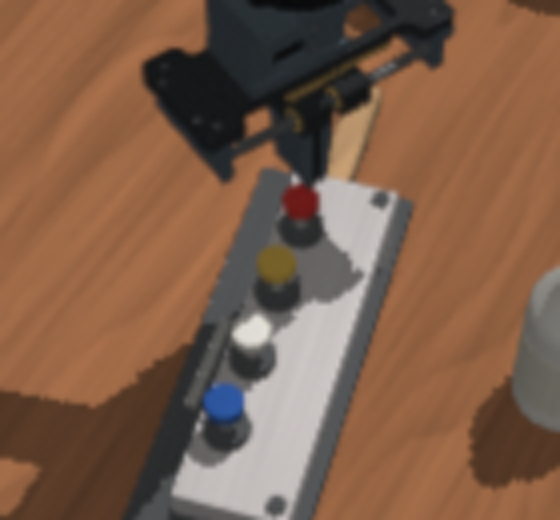

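The crop shows the shut fingertips at about (303,180), directly over the red cap (301,198), with the other pins clear. Now I'll lower onto red.

Request:
send_rows --targets "0 -0.0005 0.01 0 0 0 0;0 -0.0005 0.02 0 0 0 0;0 -0.0005 0.024 0 0 0 0;0 -0.0005 0.027 0 0 0 0;0 -0.0005 0.03 0 0 0 0;0 -0.0005 0.032 0 0 0 0;0 -0.0005 0.034 0 0 0 0;0 -0.0005 0.035 0 0 0 0;0 -0.0005 0.036 0 0 0 0;0 -0.0005 0.037 0 0 0 0;0 -0.0005 0.037 0 0 0 0;0 -0.0005 0.037 0 0 0 0"

```text
time_s: 3.08
ee_pos: [488.5, 37.9, 106.9]
ee_rot: [180.0, 0.1, 154.7]
force: [-0.4, 0.1, -0.1]
gripper_width: 0.8
gripper_force: 0.0
```

Request:
send_rows --targets "0 0 0.001 0 0 0 0;0 0 0.002 0 0 0 0;0 0 0.003 0 0 0 0;0 0 0.003 0 0 0 0;0 0 0.003 0 0 0 0;0 0 0.003 0 0 0 0"

```text
time_s: 3.58
ee_pos: [488.4, 38.0, 103.9]
ee_rot: [180.0, 0.0, 154.7]
force: [1.3, 0.1, 0.3]
gripper_width: 0.4
gripper_force: 0.5
```

Request:
send_rows --targets "0 0 0.001 0 0 0 0;0 0 0.002 0 0 0 0;0 0 0.003 0 0 0 0;0 0 0.003 0 0 0 0;0 0 0.003 0 0 0 0"

```text
time_s: 4.0
ee_pos: [488.4, 38.0, 101.3]
ee_rot: [180.0, 0.0, 154.7]
force: [0.2, -0.0, 5.6]
gripper_width: 0.6
gripper_force: 2.7
```

```bash
python3 - <<'E'
from h import *
for i in range(4):
    f=eyes.grab_frame('scene'); s=env.state(); print(s['ee_pos'].round(1),s['force'].round(1),s['torque'].round(2))
b=f['image'][130:260,200:340]; b=cv2.resize(b,None,fx=4,fy=4,interpolation=cv2.INTER_CUBIC)
cv2.imwrite('pics/c4.png',b)
E
```

```text
[488.4  38.  101.3] [-0.7 -0.1  5.3] [-0.04  0.04  0.03]
[488.4  38.  101.4] [-0.6 -1.5  5.4] [-0.04  0.03  0.01]
[488.4  38.  101.4] [-0.6  0.8  5.1] [-0.11 -0.01  0.01]
[488.4  38.  101.3] [-0.7 -0.7  5.1] [-0.04  0.05  0.02]
```

View pics/c4.png

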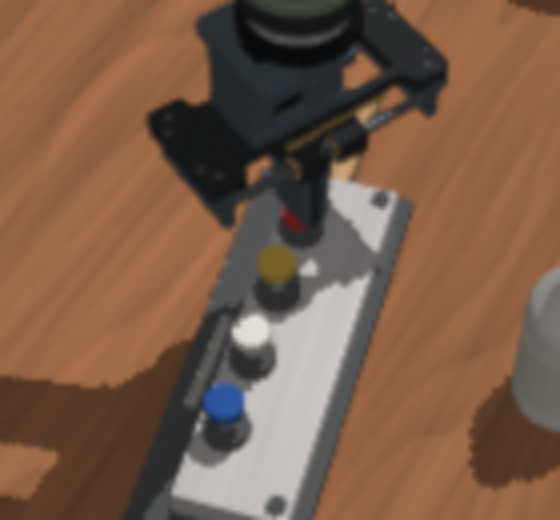

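Red reads 5.3 N at z = 101.3. That is 1.6 mm into the cushion beyond the 103 mm stop, so it is fully down. The crop shows its cap low at (292,218) with the others still up. On to yellow.

Request:
send_rows --targets "0 0 -0.004 0 0 0 0;0 0 -0.014 0 0 0 0;0 0 -0.026 0 0 0 0;0 0 -0.034 0 0 0 0;-0.008 -0.01 -0.036 0 0 0 0;-0.018 -0.023 -0.036 0 0 0 0;-0.027 -0.034 -0.036 0 0 0 0;-0.0337 -0.0427 -0.036 0 0 0 0;-0.0337 -0.0427 -0.036 0 0 0 0;-0.0337 -0.0427 -0.036 0 0 0 0;-0.0337 -0.0427 -0.03 0 0 0 0;-0.0337 -0.0427 -0.024 0 0 0 0"

```text
time_s: 5.2
ee_pos: [500.2, -14.5, 124.7]
ee_rot: [180.0, 0.0, 154.7]
force: [0.5, 0.8, 0.1]
gripper_width: 0.5
gripper_force: 0.0
```

Request:
send_rows --targets "0 0 0.004 0 0 0 0;0 0 0.007 0 0 0 0;0 0 0.009 0 0 0 0;0 0 0.011 0 0 0 0;0 0 0.013 0 0 0 0;0 0 0.015 0 0 0 0;0 0 0.017 0 0 0 0;0 0 0.019 0 0 0 0;0 0 0.021 0 0 0 0;0 0 0.022 0 0 0 0;0 0 0.022 0 0 0 0;0 0 0.022 0 0 0 0"

```text
time_s: 6.2
ee_pos: [500.4, -15.0, 103.1]
ee_rot: [180.0, 0.0, 154.7]
force: [-1.2, 1.5, 5.1]
gripper_width: 0.2
gripper_force: 2.0
```

Request:
send_rows --targets "0 0 0.001 0 0 0 0;0 0 0.002 0 0 0 0;0 0 0.002 0 0 0 0;0 0 0.002 0 0 0 0;0 0 0.002 0 0 0 0"

```text
time_s: 6.62
ee_pos: [500.4, -15.0, 101.2]
ee_rot: [180.0, 0.0, 154.7]
force: [-2.4, 1.3, 5.2]
gripper_width: 0.5
gripper_force: 2.8
```

Yellow is down: 5.2 N at z = 101.2. Next is blue, passing high over white.

Request:
send_rows --targets "0 0 -0.004 0 0 0 0;0 0 -0.014 0 0 0 0;0 0 -0.028 0 0 0 0;0 0 -0.040 0 0 0 0;0 0 -0.044 0 0 0 0;-0.010 -0.0127 -0.044 0 0 0 0;-0.024 -0.0304 -0.044 0 0 0 0;-0.038 -0.048 -0.044 0 0 0 0;-0.052 -0.0658 -0.044 0 0 0 0;-0.062 -0.0785 -0.044 0 0 0 0;-0.0682 -0.0863 -0.044 0 0 0 0;-0.0682 -0.0863 -0.044 0 0 0 0"

```text
time_s: 7.62
ee_pos: [525.5, -123.9, 144.7]
ee_rot: [-180.0, 0.0, 154.6]
force: [1.1, -0.3, 1.3]
gripper_width: 0.3
gripper_force: 0.0
```

Request:
send_rows --targets "0 0 0 0 0 0 0;0 0 0.01 0 0 0 0;0 0 0.02 0 0 0 0;0 0 0.026 0 0 0 0;0 0 0.028 0 0 0 0;0 0 0.030 0 0 0 0;0 0 0.032 0 0 0 0;0 0 0.034 0 0 0 0;0 0 0.036 0 0 0 0;0 0 0.038 0 0 0 0;0 0 0.040 0 0 0 0;0 0 0.041 0 0 0 0"

```text
time_s: 8.62
ee_pos: [525.2, -122.1, 103.8]
ee_rot: [180.0, 0.0, 154.7]
force: [-0.6, 1.9, 1.5]
gripper_width: 0.1
gripper_force: 1.1
```

Request:
send_rows --targets "0 0 0.001 0 0 0 0;0 0 0.002 0 0 0 0;0 0 0.003 0 0 0 0;0 0 0.003 0 0 0 0;0 0 0.003 0 0 0 0;0 0 0.003 0 0 0 0"

```text
time_s: 9.12
ee_pos: [525.2, -122.1, 101.3]
ee_rot: [180.0, 0.0, 154.7]
force: [-1.5, 2.3, 5.5]
gripper_width: 0.2
gripper_force: 2.7
```

Blue is down: 5.5 N at z = 101.3. I'll lift off, back away toward the robot and check.

Request:
send_rows --targets "0 0 -0.004 0 0 0 0;0 0 -0.014 0 0 0 0;0 0 -0.03 0 0 0 0;0 0 -0.05 0 0 0 0;0 0 -0.075 0 0 0 0;0.01 0 -0.1 0 0 0 0;0.03 -0.01 -0.12 0 0 0 0;0.055 -0.03 -0.13 0 0 0 0;0.08 -0.05 -0.13 0 0 0 0;0.1 -0.07 -0.13 0 0 0 0;0.12 -0.09 -0.13 0 0 0 0;0.13 -0.1 -0.13 0 0 0 0"

```text
time_s: 10.12
ee_pos: [362.1, -157.6, 231.5]
ee_rot: [-179.9, 0.0, 154.6]
force: [-0.8, 0.3, -0.3]
gripper_width: 0.4
gripper_force: 0.0
```

```bash
python3 - <<'E'
from h import *
f=eyes.grab_frame('scene'); print(env.state()['ee_pos'])
b=cv2.resize(f['image'][150:290,200:380],None,fx=4,fy=4,interpolation=cv2.INTER_CUBIC)
cv2.imwrite('pics/c5.png',b)
E
```

```text
[ 361.05665299 -157.83735385  231.42369334]
```

View pics/c5.png

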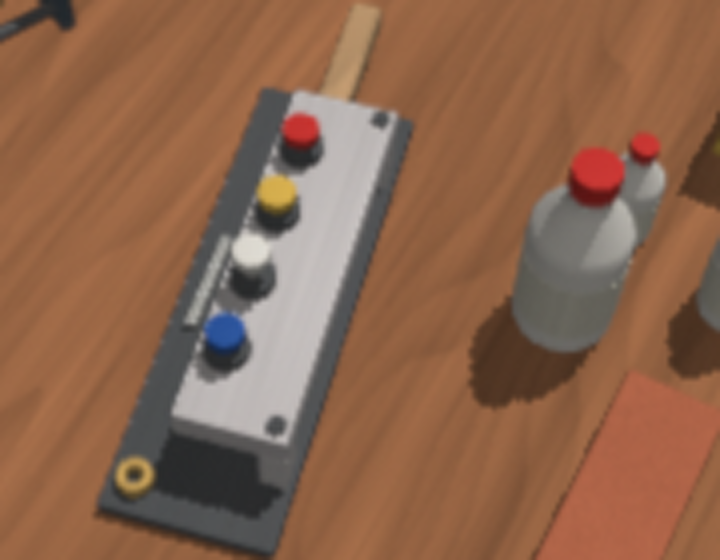

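Red (301,130), yellow (277,192) and blue (226,330) sit low on their collars. White (251,250) is still up, and the ring, graver and knife look undisturbed.

```bash
python3 -c "
from workcell import env
print(env.job_done())"
```

```text
the job is handed in; nothing more can be done
None
```

I pressed the red, yellow and blue pins fully down in that order, each with a light push of about 5 N, left the white pin up, saw nothing else disturbed in the final picture, and handed the job in at about 10 s.

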